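# Index the sample carousel to the next notch

### The job

Bring the sample carousel round to its next position, the one on the side of the green puck: pull the orange spring index ring up to free the turret, turn the turret towards the green puck, and let the ring go so that its pin drops fully home in the notch there. The puck was stuck on by hand and shows only roughly where the notch is, so feel for it; be gentle and never force the pin, neither sideways in a notch nor down onto the track, do not turn it to the black puck's side, and leave the bottle, beaker and wrench where they are.

Things in the scene. Friction and masses are not known exactly. Their poses are not given: they have to be found in the camera images.
- pull_ring (a point): Centre of the orange pull ring: upright, flat, 40 mm outside, 25 mm inside, 10 mm thick; 112 mm above the bench with the pin home. It stands on the turret 100 mm from its axis, over a bushing 26 mm wide that ends 84 mm above the bench, and turns with the turret. Axes: x outward from the turret's axis, y along the turning direction (anticlockwise; the 10 mm thickness), z up.
- index_pin (a joint): Lift of ring and pin (one rigid piece, slides straight up), m: 0 = fully home in a notch; over 0.009 = clear of the track; 0.016 = upper stop. A spring pushes down: 5 N at 0, plus 250 N/m. Let go off a notch, the flat-ended 8 mm pin rides on the track at about 0.009 and drops in by itself when pushed over a notch.
- turret (a joint): Angle of the turret, rad, about its vertical axis, anticlockwise from above positive; near 0 in the starting notch, end stops at -1.08 and 1.08. Friction of about 1.5 N felt at the ring. The pin has about 1.5 mm of play to each side in a notch.
- carousel_axis (a point): Point on the turret's vertical axis, 68 mm above the bench, level with the turret's top: a grey disc 250 mm across, on a white round base 332 mm across, 35 mm high. Vials 12 mm wide stand on it, up to 90 mm above the bench: a circle 58 mm from the axis and, more than 60 degrees away from the ring, one 103 mm from it.
- index_track: Steel track hidden under the turret, with an 11 mm notch at the start and one on each side; origin on the turret's axis at bench level. Each side notch lies up to 10 degrees (18 mm at the ring) either way from the direction of its puck seen from the axis. The track has no other gaps, out to the turret's end stops. More than 35 N between pin and track does damage.
- green_puck: Green round puck, 20 mm across and 10 mm high, stuck on the white base's rim beside the turret, about 148 mm from the axis; origin at the centre of its underside, 35 mm above the bench. It marks, roughly, the wanted notch.
- black_puck: Black round puck of the same size on the other side; marks, roughly, the notch that is not wanted.
- solvent_bottle: Amber bottle, 60 mm wide, 130 mm high, loose on the bench; origin at the centre of its underside. Leave alone.
- beaker: Glass beaker, 64 mm wide, 85 mm high, loose; origin at the centre of its underside. Leave alone.
- wrench: Wrench, 150 mm long, lying flat on the bench between the robot and the bottle; origin under its middle, long axis x. Leave alone.

How it is judged (in metres and radians):
On the way, in this order (a step that is already met when the one before it is completed fails the run):
1. the ring is pulled up clear of the starting notch (value of joint index_pin above 0.0095 m), for 0.1 s.
2. the turret is turned so that the ring stands by the green puck (horizontal distance between pull_ring and green_puck below 0.062 m), for 0.1 s.
At the end, for the whole second after the job is handed in: The pin is fully home (lift under 2.5 mm) in the notch by the green puck (ring centre within 62 mm of the puck, seen from above), and the turret is at rest (horizontal distance between pull_ring and green_puck below 0.062 m and value of joint index_pin below 0.0025 m and velocity of joint turret between -0.03 and 0.03 rad/s); the robot touches nothing.
It fails at once if the pin is forced against the track with more than 35 N (contact force between index_pin and index_track above 35 N).
It fails at once if the turret is turned to the black puck's side (horizontal distance between pull_ring and black_puck below 0.062 m).
It fails at once if the bottle is moved (distance of solvent_bottle from where it was at the start of the episode above 0.015 m).
It fails at once if the beaker is moved (distance of beaker from where it was at the start of the episode above 0.015 m).
It fails at once if the wrench is moved (distance of wrench from where it was at the start of the episode above 0.015 m).
It also fails if it takes over 48 s, if anything falls off the work surface, if the arm or the gripper's body presses on something with over 40 N, if the wrist force passes 120 N, or if a joint passes its speed limit or range.

### The arm

A 6-joint arm with a two-finger parallel gripper is mounted at the origin on the work surface. World frame = base frame: x ahead of the robot, y to its left, z up, the work surface at z = 0. Lengths are in mm, angles in rad, forces in N, time in s.
With the tool pointing down it reaches from about 350 to 775 mm from the base axis. Payload 7.3 kg.
Tool frame: the origin (TCP) lies on the centre line of the jaws, within the pads' length; the fingertips stand 22 mm ahead of it and the grasp point (between the pads) lies 3 mm ahead of it; z points along the fingers, y is the direction in which the jaws open and shut (so a half turn about z gives the same grasp; the last joint's range is limited). The gripper opens to 92 mm and grips with 3 to 60 N. Pads are 19 mm wide; open, the fingers measure 130 mm over their backs; the gripper's body (75 mm by 190 mm) begins 47 mm behind the grasp point.
Start: joints at [-1.421, 0.342, 1.524, -0, 1.275, -0.146], TCP at [153.062, -502.21, 248.741] pointing down, gripper open.
Joint ranges: [-2.53, 2.53], [-0.77, 2.02], [0.04, 2.7], [-1, 4.14], [0.28, 2.66], [-3.11, 3.11]. Speed limits (rad/s): [2.57, 2.57, 3.14, 3.14, 3.14, 3.14].

### API

Orientations are given as [roll, pitch, yaw] about the fixed x, y, z axes, in that order (R = Rz(yaw) Ry(pitch) Rx(roll)).
In Python, from plant import get_obs, capture, bot, spot_in gives the robot as it stands.
- The arm moves only by the shell command python3 -m handwheel 'ROWS' [OPENING]. ROWS is JSON, a list of rows, each a list of 2 entries, a list of its own where there are three numbers: the shift along the world's x, y, z in mm, then the turn, a rotation vector about the world's x, y, z in rad. In form: [[[x, y, z], [wx, wy, wz]], ...]. A call has 1 to 12 rows; each row shifts and turns the commanded pose from where the row before left it; what a row does not reach is not made up. A row lasts 1/8 s, in which the tool goes at most 62.5 mm and 10.7 degrees, less where a joint would pass 70% of its speed; a pose out of reach is approached as far as the arm can. A call is refused whole if a number of a shift passes 62.5 or a number of a turn 0.188, either way. A call with a gripper value outside its range is refused whole. OPENING is the closure, from 0 (fully open) to 1 (shut), set as the call begins (- or left out, the last holds). The fingers move at their own pace and stop on an object; the grip force is fixed at half the most. Time passes only in rows, so rows that do not move let the fingers close. It gives the time, the measured TCP pose, the force and the opening at its end, in the units of the state.
- get_obs(): the state, without advancing time (a new reading comes with each control period).
- capture(name): name is "scene" or "top" or "wrist"; returns a dict with "img" (420x560x3 uint8, red, green, blue), "fx", "fy", "cx", "cy" (pixels), "k1" (the pictures are not rectified: a ray, as slopes to the right and down, at radius r is drawn at 1 + k1 r^2 times it, then the intrinsics apply), "cam_to_world" (4x4, takes a point from camera to world coordinates). Camera axes: x right, y up, looking along -z (the intrinsics and any distortion apply to the point x, -y, -z); pixel columns grow to the right and rows downward; lengths in mm; the calibration is good to about 2 mm. A picture is of the moment at which its call begins. There is no depth.
- bot.close_job(): hands the job in, once; it reports no verdict.
Trained networks look in the newest picture that a camera, given by its name, has taken for a name from the list of things; names that differ only in an ending like _2 or _b are one class to them, and where a whole thing is asked for, a point or a joint stands for the part that bears it (a point fixed in the world has none). Each returns a list of dicts, best first, with "score" (0 to 1); they miss things now and then, are a little off and sometimes report something else, mostly with a low value. They report only what shows in the picture. A call takes as long as a camera call.
- spot_in(thing, camera): "xyz" ([x, y, z] in mm, in the coordinates of the camera as it stood for that picture, good to about 4 mm: the middle of the surface that is visible of it).
The state is a dict: "time": time; "joint_positions": joint angles; "dq": joint speeds; "tau": joint torques, N m; "tool_pos": TCP position; "tcp_rot": TCP orientation; "contact_force": force on the tool from outside, world axes, zero at the start; "moment": the same for the moment, N m; "grip_width": finger opening in mm.
Only numpy, scipy, OpenCV 4.12 (cv2) and the standard library are available. Lean on these libraries where they do the work, as an engineer would, in place of code of your own. Each camera call takes 0.05 s, during which the arm holds its last target. There are 200 camera calls.

## Working session

There is one attempt and no reset: what is moved stays moved. The work goes in short steps, Python scripts to look and compute and a shell command to move; the robot and the scene stay as the last step left them, time stands still between calls to the robot, and variables do not carry over. Pictures are saved under pics/ and viewed, about 8 in all and at most 12, crops included, and the job is handed in when it is done.

```bash
mkdir -p pics; ls; cat > h.py <<'E'
import numpy as np, cv2
from plant import get_obs, capture, bot, spot_in
def w(c,p): return (c["cam_to_world"]@np.r_[p,1])[:3]
def ray(c,u,v):
    K=np.array([[c["fx"],0,c["cx"]],[0,c["fy"],c["cy"]],[0,0,1.]])
    x,y=cv2.undistortPoints(np.array([[[u,v]]],float),K,np.array([c["k1"],0,0,0.]))[0,0]
    M=np.array(c["cam_to_world"]); return M[:3,3],M[:3,:3]@np.array([x,-y,-1])
def atz(c,u,v,z):
    o,d=ray(c,u,v); return o+d*(z-o[2])/d[2]
def px(c,P):
    q=np.linalg.inv(c["cam_to_world"])@np.r_[P,1]; x,y=q[0]/-q[2],-q[1]/-q[2]; f=1+c["k1"]*(x*x+y*y)
    return np.array([c["fx"]*x*f+c["cx"],c["fy"]*y*f+c["cy"]])
E
python3 - <<'E'
from h import *
ims=[]
for n in ["top","scene"]:
    c=capture(n); c["cam_to_world"]=np.array(c["cam_to_world"]); cv2.imwrite(f"pics/{n}0.png",c["img"][:,:,::-1])
    for t in ["pull_ring","green_puck","black_puck","carousel_axis","solvent_bottle","beaker","wrench"]:
        r=spot_in(t,n)
        for k in r[:2]: print(n,t,round(k["score"],2),w(c,k["xyz"]).round(1),px(c,w(c,k["xyz"])).round(0))
print(get_obs())
E
```

```text
pics
top carousel_axis 0.79 [524.2  61.5  65.4] [272. 216.]
top solvent_bottle 0.71 [ 578.2 -433.5   88. ] [430. 196.]
top solvent_bottle 0.2 [630.2  42.4 125.6] [277. 179.]
top beaker 0.77 [446.1 439.8  40.2] [155. 242.]
top beaker 0.16 [527.5  55.6  67.1] [274. 215.]
top wrench 0.69 [ 407.6 -346.7    3.8] [398. 252.]
scene pull_ring 0.47 [629.7  39.2 113.2] [313. 209.]
scene green_puck 0.46 [656.  135.9  46.6] [344. 221.]
scene black_puck 0.42 [628.  -55.6  42.5] [284. 248.]
scene solvent_bottle 0.79 [ 603.1 -455.1   75.9] [123. 319.]
scene beaker 0.63 [453.2 413.7  53.1] [350. 159.]
scene wrench 0.72 [ 415.1 -349.2    4.7] [133. 271.]
{'time': 0.8, 'joint_positions': array([-1.42099297e+00,  3.41984049e-01,  1.52410925e+00,  1.90854747e-05,
        1.27540714e+00, -1.45992739e-01]), 'dq': array([-2.16550022e-04,  7.87689372e-05, -8.44315753e-04, -9.72579725e-05,
       -1.01379786e-03,  1.58249737e-03]), 'tau': array([ 1.20936675e-03, -4.31084704e+01, -2.44471228e+01,  7.23642809e-02,
        4.81180823e-02,  5.10546698e-06]), 'tool_pos': array([ 153.07010817, -502.20133939,  248.74555847]), 'tcp_rot': array([ 3.14149876e+00, -4.64987449e-06,  2.95790544e-01]), 'contact_force': array([-0.53540406,  0.41253963,  0.1143494 ]), 'moment': array([0.00834317, 0.00883055, 0.02027253]), 'grip_width': 91.90279867658847}
```

```bash
python3 - <<'E'
import cv2,numpy as np
t=cv2.imread("pics/top0.png"); s=cv2.imread("pics/scene0.png")
a=cv2.resize(t[120:300,190:370],(400,400),interpolation=cv2.INTER_CUBIC)
b=cv2.resize(s[140:320,220:400],(400,400),interpolation=cv2.INTER_CUBIC)
f=np.hstack([a,b])
cv2.imwrite("pics/a.png",f)
cv2.imwrite("pics/full.png",np.hstack([cv2.resize(t,(400,300)),cv2.resize(s,(400,300))]))
E
```

```text
(no output)
```

View pics/a.png

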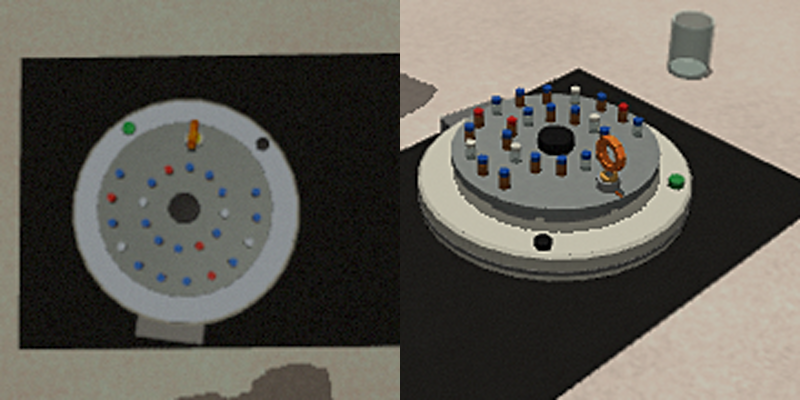

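View pics/full.png

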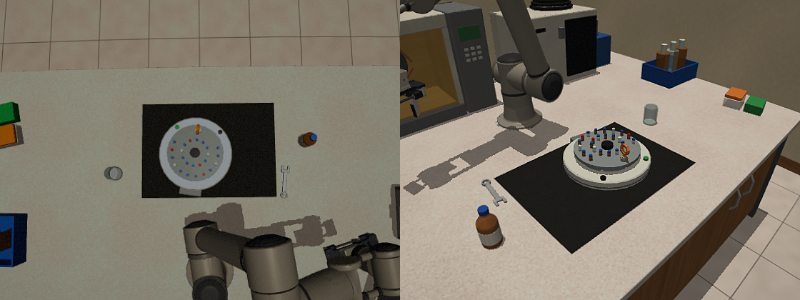

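```bash
python3 - <<'E'
from h import *
c=capture("top")
for n,u,v,z in [("axis(black hub)",272.8,213.6,70),("ring",277.3,180.8,115),("green",248,177.6,45),("black",307.9,184.4,45)]:
    print(n,atz(c,u,v,z).round(1))
# base rim circle fit: extents in crop 73..299, 98..324
for u,v in [(73,210),(299,210),(186,98)]: print(atz(c,190+u*.45,120+v*.45,35).round(1))
# disc: 96..272, at z 68
for u,v in [(97,210),(272,210),(184,120),(184,298)]: print(atz(c,190+u*.45,120+v*.45,68).round(1))
E
```

```text
axis(black hub) [530.8  58.1  70. ]
ring [627.4  41.7 115. ]
green [651.  138.9  45. ]
black [626.4 -54.6  45. ]
[532.8 221.7  35. ]
[ 529.3 -107.3   35. ]
[696.4  55.8  35. ]
[529.4 182.1  68. ]
[526.8 -66.5  68. ]
[657.5  57.4  68. ]
[403.7  59.1  68. ]
```

```bash
python3 -m handwheel '[[[39,45,0],[0,0,-0.038]],[[39,45,0],[0,0,-0.038]],[[39,45,0],[0,0,-0.038]],[[39,45,0],[0,0,-0.038]],[[39,45,0],[0,0,-0.038]],[[39,45,0],[0,0,-0.038]],[[39,45,0],[0,0,-0.038]],[[39,45,0],[0,0,-0.038]],[[39,45,0],[0,0,-0.038]],[[39,45,0],[0,0,-0.038]],[[39,45,0],[0,0,-0.038]],[[39,45,0],[0,0,-0.038]]]'
python3 - <<'E'
from h import *
c=capture("wrist"); M=c["cam_to_world"]=np.array(c["cam_to_world"]); print(M.round(3)); print(get_obs()["time"],get_obs()["tool_pos"],get_obs()["tcp_rot"])
cv2.imwrite("pics/w1.png",c["img"][:,:,::-1])
for t in ["pull_ring","green_puck"]:
    for k in spot_in(t,"wrist")[:2]: print(t,round(k["score"],2),w(c,k["xyz"]).round(1),px(c,w(c,k["xyz"])).round(0))
E
```

```text
time: 2.35
tool_pos: [622.2, 39.5, 248.7]
tcp_rot: [3.141, -0.0, -0.161]
contact_force: [-0.1, -1.1, -0.1]
grip_width: 91.7
[[-1.61000e-01  9.45000e-01  2.83000e-01  6.99002e+02]
 [-9.87000e-01 -1.55000e-01 -4.60000e-02  2.55500e+01]
 [ 0.00000e+00 -2.87000e-01  9.58000e-01  3.85524e+02]
 [ 0.00000e+00  0.00000e+00  0.00000e+00  1.00000e+00]]
2.4 [625.30123673  45.16474585 247.79750893] [-3.13783263e+00 -1.86578328e-03 -1.59288148e-01]
pull_ring 0.58 [637.5  42.5 130.4] [273. 192.]
green_puck 0.57 [651.6 138.6  45.4] [174. 172.]
```

View pics/w1.png

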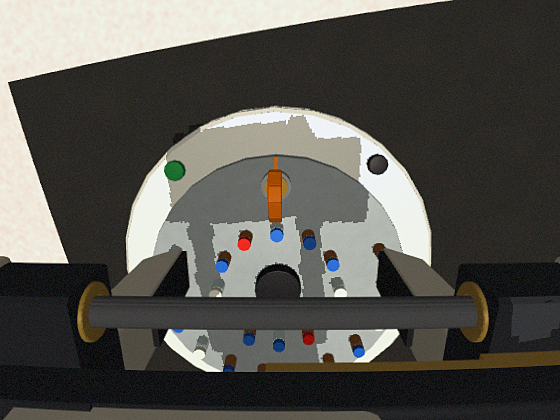

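```bash
cat > meas.py <<'E'
from h import *
from scipy.optimize import least_squares
c=capture("wrist"); c["cam_to_world"]=np.array(c["cam_to_world"]); o=get_obs()
print(o["time"],o["tool_pos"].round(1),o["tcp_rot"].round(3),o["contact_force"].round(1),round(o["grip_width"],1))
hsv=cv2.cvtColor(c["img"],cv2.COLOR_RGB2HSV)
def blobs(m,amin=40):
    n,l,s,ce=cv2.connectedComponentsWithStats(m.astype(np.uint8)); return [(s[i],ce[i],l==i) for i in range(1,n) if s[i][4]>=amin]
org=(hsv[...,0]>6)&(hsv[...,0]<18)&(hsv[...,1]>190)&(hsv[...,2]>110)
grn=(hsv[...,0]>55)&(hsv[...,0]<85)&(hsv[...,1]>120)
for s,ce,m in blobs(org,100): print("orange",s,ce.round(1))
for s,ce,m in blobs(grn): print("green",s,ce.round(1),atz(c,*ce,43).round(1))
E
python3 -m handwheel '[[[0,0,0],[0,0,0]],[[0,0,0],[0,0,0]]]'
cat > m1.py <<'E'
from meas import *
# tangential centre of the ring: its left/right edges by row, projected to z=132 (top) at nearest rows
s,ce,m=max(blobs(org,100),key=lambda b:b[0][4])
for v in range(s[1],s[1]+s[3],4):
    u=np.where(m[v])[0]; print(v,u.min(),u.max(),atz(c,(u.min()+u.max())/2,v,112+18).round(1))
cv2.imwrite("pics/w2.png",c["img"][:,:,::-1])
E
python3 m1.py
```

```text
time: 2.75
tool_pos: [620.6, 36.6, 249.1]
tcp_rot: [3.141, -0.0, -0.162]
contact_force: [0.6, -0.9, 0.1]
grip_width: 91.6
2.8 [620.6  36.6 249.2] [ 3.141 -0.    -0.162] [-0.6  0.1 -0.1] 91.4
orange [263 170  15  51 684] [270.2 194.9]
green [161 159  21  20 324] [171. 169.] [653.1 139.2  43. ]
170 265 276 [651.8  38.8 130. ]
174 264 276 [649.   39.6 130. ]
178 264 276 [646.1  40.1 130. ]
182 263 276 [643.3  41.  130. ]
186 263 276 [640.3  41.5 130. ]
190 263 276 [637.4  42.  130. ]
194 264 277 [634.3  41.8 130. ]
198 264 277 [631.3  42.3 130. ]
202 264 277 [628.3  42.8 130. ]
206 264 276 [625.4  43.7 130. ]
210 264 276 [622.3  44.3 130. ]
214 265 277 [619.1  44.  130. ]
218 265 277 [616.   44.6 130. ]
```

```bash
cat > m2.py <<'E'
from meas import *
s,ce,m=max(blobs(org,100),key=lambda b:b[0][4])
rows=np.array([(v,(np.where(m[v])[0].min()+np.where(m[v])[0].max()+0)/2) for v in range(s[1]+3,s[1]+s[3]-3)])
k=np.polyfit(rows[:,0],rows[:,1],1)
a=np.linspace(0,2*np.pi,73)
def model(p,lift=0,A=np.array([530.,58.5])):
    d=np.array([np.cos(p[1]),np.sin(p[1])]); C=A+p[0]*d   # (radius, angle) about approx axis
    P=np.array([px(c,[*(C+20*np.cos(t)*d),112+lift+20*np.sin(t)]) for t in a]); return C,P
def res(q,lift=0):
    C,P=model(q,lift); 
    l=np.polyfit(P[:,1],P[:,0],1)
    return [P[:,1].min()-s[1], np.polyval(k,195)-np.polyval(l,195)]
for L in (0,):
    r=least_squares(res,[97,-.16],args=(L,)); print("r",r.x.round(3),model(r.x,L)[0].round(1),r.cost.round(3),"bottom row model",model(r.x,L)[1][:,1].max().round(1),"seen",s[1]+s[3])
E
python3 m2.py
```

```text
2.85 [620.7  36.7 249.3] [ 3.141e+00 -1.000e-03 -1.620e-01] [ 0.1 -0.   0.7] 91.6
orange [263 170  15  51 688] [270.3 195. ]
green [161 160  21  20 324] [171.1 169.1] [653.2 139.1  43. ]
r [99.836 -0.15 ] [628.7  43.5] 0.0 bottom row model 221.1 seen 221
```

```bash
python3 -m handwheel '[[[4,3.5,-10],[0,0,0]],[[4,3.5,-25],[0,0,0]],[[0,0,-30],[0,0,0]],[[0,0,-30],[0,0,0]],[[0,0,-20],[0,0,0]],[[0,0,-13],[0,0,0]],[[0,0,0],[0,0,0]],[[0,0,0],[0,0,0]],[[0,0,0],[0,0,0]]]' 0.72
sed -i '$a cv2.imwrite("pics/w3.png",c["img"][:,:,::-1])' m2.py
python3 m2.py
```

```text
time: 3.98
tool_pos: [629.6, 44.8, 121.8]
tcp_rot: [-3.141, -0.002, -0.16]
contact_force: [-0.5, 0.1, 0.2]
grip_width: 25.9
4.025 [629.5  44.8 121.7] [-3.142e+00 -2.000e-03 -1.600e-01] [-0.8  0.3  0.1] 25.6
orange [ 271  244   25   53 1261] [283.4 270.2]
green [113 202  33  31 786] [128.7 216.8] [653.3 138.7  43. ]
r [97.058 -0.153] [625.9  43.7] 0.0 bottom row model 333.9 seen 297
```

View pics/w3.png

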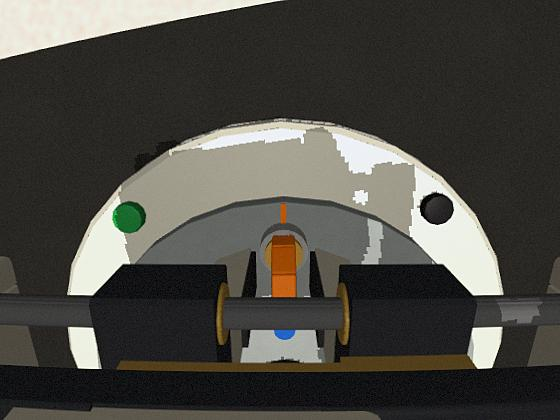

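```bash
python3 -m handwheel '[[[0,0,0],[0,0,0]],[[0,0,0],[0,0,0]],[[0,0,0],[0,0,0]]]' 0.868
python3 -m handwheel '[[[0,0,0],[0,0,0]]]' 0.885
```

```text
time: 4.4
tool_pos: [629.1, 44.8, 120.8]
tcp_rot: [3.141, -0.0, -0.16]
contact_force: [-0.4, 0.5, -0.2]
grip_width: 12.3
time: 4.53
tool_pos: [629.1, 44.7, 120.8]
tcp_rot: [3.141, -0.0, -0.16]
contact_force: [-0.2, 0.3, 0.5]
grip_width: 11.0
```

Almost no contact at 11 mm: well centred. Grip and lift a little, checking forces.

```bash
python3 -m handwheel '[[[0,0,0],[0,0,0]],[[0,0,0],[0,0,0]]]' 1
python3 -m handwheel '[[[0,0,2],[0,0,0]],[[0,0,2],[0,0,0]],[[0,0,0],[0,0,0]]]'
```

```text
time: 4.78
tool_pos: [629.0, 44.6, 120.7]
tcp_rot: [3.141, 0.0, -0.16]
contact_force: [-0.0, -0.8, 0.1]
grip_width: 9.5
time: 5.15
tool_pos: [628.9, 44.7, 124.3]
tcp_rot: [3.141, 0.001, -0.16]
contact_force: [1.2, -1.3, -6.7]
grip_width: 9.9
```

```bash
python3 -m handwheel '[[[0,0,3],[0,0,0]],[[0,0,3],[0,0,0]],[[0,0,2.5],[0,0,0]],[[0,0,0],[0,0,0]],[[0,0,0],[0,0,0]]]'
python3 m2.py
```

```text
time: 5.78
tool_pos: [628.9, 44.7, 133.0]
tcp_rot: [3.141, 0.0, -0.16]
contact_force: [1.0, -2.6, -8.8]
grip_width: 9.7
5.825 [628.9  44.7 133. ] [ 3.141e+00  1.000e-03 -1.600e-01] [ 1.6 -2.6 -8.9] 9.5
orange [ 270  244   25   53 1274] [282.3 270.2]
green [120 196  31  30 719] [134.9 210.5] [653.2 138.7  43. ]
r [91.742 -0.152] [620.7  44.6] 0.0 bottom row model 327.5 seen 297
```

```bash
python3 - <<'E'
import numpy as np
A=np.array([530,58.7]); p=np.array([628.9,44.7])-A; R=np.hypot(*p); f=np.arctan2(p[1],p[0]); print(R,f)
for n,d in ((9,.06),(30,.012)):
    out=[]
    for i in range(n):
        a=R*np.array([np.cos(f),np.sin(f)]); f+=d; out.append((R*np.array([np.cos(f),np.sin(f)])-a).round(2).tolist())
    print(f,out)
E
```

```text
99.88598500290216 -0.1406228092227544
0.39937719077724554 [[0.66, 5.96], [0.3, 5.98], [-0.06, 5.99], [-0.42, 5.98], [-0.77, 5.94], [-1.13, 5.89], [-1.48, 5.81], [-1.82, 5.71], [-2.16, 5.59]]
0.7593771907772459 [[-0.47, 1.1], [-0.49, 1.1], [-0.5, 1.09], [-0.51, 1.08], [-0.53, 1.08], [-0.54, 1.07], [-0.55, 1.06], [-0.56, 1.06], [-0.58, 1.05], [-0.59, 1.04], [-0.6, 1.04], [-0.61, 1.03], [-0.63, 1.02], [-0.64, 1.01], [-0.65, 1.01], [-0.66, 1.0], [-0.67, 0.99], [-0.69, 0.98], [-0.7, 0.97], [-0.71, 0.97], [-0.72, 0.96], [-0.73, 0.95], [-0.74, 0.94], [-0.75, 0.93], [-0.77, 0.92], [-0.78, 0.91], [-0.79, 0.9], [-0.8, 0.89], [-0.81, 0.88], [-0.82, 0.87]]
```

```bash
python3 -m handwheel '[[[0.6,5.9,0],[0,0,0.06]],[[0.3,6,0],[0,0,0.06]],[[-0.1,6,0],[0,0,0.06]],[[0,0,0],[0,0,0]]]'
python3 -m handwheel '[[[-0.4,6,0],[0,0,0.06]],[[-0.8,5.9,0],[0,0,0.06]],[[-1.1,5.9,0],[0,0,0.06]],[[0,0,0],[0,0,0]]]'
python3 -m handwheel '[[[-1.5,5.8,0],[0,0,0.06]],[[-1.8,5.7,0],[0,0,0.06]],[[0,0,0],[0,0,0]],[[0,0,0],[0,0,0]]]'
```

```text
time: 6.32
tool_pos: [629.9, 63.1, 133.1]
tcp_rot: [-3.141, 0.0, 0.02]
contact_force: [1.6, -1.2, -8.5]
grip_width: 9.5
time: 6.82
tool_pos: [627.5, 80.8, 133.2]
tcp_rot: [-3.141, -0.0, 0.199]
contact_force: [1.5, -0.5, -9.3]
grip_width: 9.5
time: 7.32
tool_pos: [624.3, 92.0, 133.2]
tcp_rot: [-3.141, -0.0, 0.318]
contact_force: [2.1, -0.8, -8.6]
grip_width: 9.9
```

```bash
python3 -m handwheel '[[[0,0,-1.5],[0,0,0]],[[0,0,-1.2],[0,0,0]],[[0,0,0],[0,0,0]]]'
python3 -m handwheel '[[[0,0,0],[0,0,0]],[[0,0,0],[0,0,0]],[[0,0,0],[0,0,0]]]' 0.86
python3 m2.py
```

```text
time: 7.7
tool_pos: [624.4, 91.9, 130.5]
tcp_rot: [3.142, -0.0, 0.319]
contact_force: [1.3, -1.7, -7.4]
grip_width: 9.8
time: 8.07
tool_pos: [624.5, 92.1, 131.4]
tcp_rot: [3.141, -0.001, 0.32]
contact_force: [0.0, 0.2, -1.1]
grip_width: 13.1
8.125 [624.5  92.1 131.2] [ 3.141e+00 -1.000e-03  3.200e-01] [ 0.8 -0.3  0.6] 12.9
orange [ 270  242   25   55 1298] [282.4 269.5]
green [208 145  32  31 755] [223.  160.1] [653.1 139.4  43. ]
r [93.254  0.33 ] [618.2  88.7] 0.0 bottom row model 326.5 seen 297
```

```bash
cat > chk.py <<'E'
import sys
from h import *
c=capture("wrist"); o=get_obs(); h=cv2.cvtColor(c["img"],cv2.COLOR_RGB2HSV)
m=((h[...,0]>6)&(h[...,0]<18)&(h[...,1]>190)&(h[...,2]>110)).astype(np.uint8)
n,l,s,ce=cv2.connectedComponentsWithStats(m); i=1+s[1:,4].argmax()
F=o["contact_force"]; drop=s[i,1]<236
print(round(o["time"],2),o["tool_pos"].round(1),"yaw",o["tcp_rot"][2].round(3),"F",F.round(1),"blob",s[i],ce[i].round(1),"DROP" if drop else "")
cv2.imwrite("pics/chk.png",c["img"][:,:,::-1])
sys.exit(int(drop or np.hypot(*F[:2])>7))
E
H="python3 -m handwheel"
$H '[[[-0.4,1.1,0],[0,0,0.012]],[[-0.4,1.1,0],[0,0,0.012]],[[0,0,0],[0,0,0]]]' >/dev/null && python3 chk.py &&
$H '[[[-0.4,1.1,0],[0,0,0.012]],[[-0.4,1.1,0],[0,0,0.012]],[[0,0,0],[0,0,0]]]' >/dev/null && python3 chk.py &&
$H '[[[-0.5,1.1,0],[0,0,0.012]],[[-0.5,1.1,0],[0,0,0.012]],[[0,0,0],[0,0,0]]]' >/dev/null && python3 chk.py
```

```text
8.55 [623.7  93.5 130.7] yaw 0.344 F [ 1.2 -5.2  2.3] blob [ 275  242   24   55 1291] [286.5 269.5] 
8.97 [622.9  95.8 130.7] yaw 0.367 F [ 1.8 -5.6  1.1] blob [ 275  241   24   56 1290] [286.5 269.5] 
9.4 [621.9  98.1 130.7] yaw 0.392 F [ 0.5 -4.4  1.1] blob [ 275  241   24   56 1295] [286.5 269.5]
```

```bash
sed -i 's/>7/>9/' chk.py; H="python3 -m handwheel"
$H '[[[-0.5,1.1,0],[0,0,0.012]],[[-0.5,1.1,0],[0,0,0.012]],[[0,0,0],[0,0,0]]]' >/dev/null && python3 chk.py &&
$H '[[[-0.5,1.1,0],[0,0,0.012]],[[-0.5,1.1,0],[0,0,0.012]],[[0,0,0],[0,0,0]]]' >/dev/null && python3 chk.py &&
$H '[[[-0.5,1.1,0],[0,0,0.012]],[[-0.6,1.1,0],[0,0,0.012]],[[0,0,0],[0,0,0]]]' >/dev/null && python3 chk.py &&
$H '[[[-0.5,1.1,0],[0,0,0.012]],[[-0.6,1,0],[0,0,0.012]],[[0,0,0],[0,0,0]]]' >/dev/null && python3 chk.py &&
$H '[[[-0.6,1,0],[0,0,0.012]],[[-0.6,1.1,0],[0,0,0.012]],[[0,0,0],[0,0,0]]]' >/dev/null && python3 chk.py &&
$H '[[[-0.6,1,0],[0,0,0.012]],[[-0.6,1,0],[0,0,0.012]],[[0,0,0],[0,0,0]]]' >/dev/null && python3 chk.py
```

```text
9.82 [620.9 100.4 130.7] yaw 0.416 F [ 1.  -5.3  1.1] blob [ 275  241   24   56 1290] [286.5 269.5] 
10.25 [619.9 102.7 130.7] yaw 0.439 F [ 1.3 -4.8  1.1] blob [ 274  242   25   55 1287] [286.5 269.5] 
10.68 [618.7 104.9 130.7] yaw 0.464 F [ 0. -5.  2.] blob [ 274  243   25   54 1286] [286.5 269.5] 
11.1 [617.6 107.  130.7] yaw 0.488 F [ 1.1 -4.9  1.8] blob [ 274  243   25   54 1281] [286.4 269.5] 
11.53 [616.4 109.1 130.7] yaw 0.512 F [ 1.9 -5.1  1.6] blob [ 274  243   25   54 1277] [286.4 269.5] 
11.95 [615.2 111.  130.7] yaw 0.535 F [ 1.3 -5.4  1. ] blob [ 274  242   25   55 1279] [286.5 269.5]
```

```bash
H="python3 -m handwheel"
$H '[[[-0.6,1,0],[0,0,0.012]],[[-0.7,1,0],[0,0,0.012]],[[0,0,0],[0,0,0]]]' >/dev/null && python3 chk.py &&
$H '[[[-0.6,1,0],[0,0,0.012]],[[-0.7,1,0],[0,0,0.012]],[[0,0,0],[0,0,0]]]' >/dev/null && python3 chk.py &&
$H '[[[-0.7,1,0],[0,0,0.012]],[[-0.7,1,0],[0,0,0.012]],[[0,0,0],[0,0,0]]]' >/dev/null && python3 chk.py &&
$H '[[[-0.7,0.9,0],[0,0,0.012]],[[-0.7,1,0],[0,0,0.012]],[[0,0,0],[0,0,0]]]' >/dev/null && python3 chk.py &&
$H '[[[-0.7,0.9,0],[0,0,0.012]],[[-0.7,1,0],[0,0,0.012]],[[0,0,0],[0,0,0]]]' >/dev/null && python3 chk.py &&
$H '[[[-0.7,0.9,0],[0,0,0.012]],[[-0.8,1,0],[0,0,0.012]],[[0,0,0],[0,0,0]]]' >/dev/null && python3 chk.py
```

```text
12.38 [614.  113.1 130.7] yaw 0.559 F [ 0.6 -5.7  0.8] blob [ 274  243   25   54 1274] [286.4 269.6] 
12.8 [612.7 115.  130.7] yaw 0.583 F [ 1.  -5.7  0.5] blob [ 274  242   25   55 1276] [286.5 269.5] 
13.22 [611.2 117.1 130.7] yaw 0.608 F [ 1.2 -5.   0.6] blob [ 274  243   25   54 1277] [286.4 269.6] 
13.65 [609.8 119.  130.6] yaw 0.631 F [ 1.2 -4.   0.6] blob [ 274  240   25   57 1277] [286.4 269.4] 
14.07 [608.3 120.9 130.5] yaw 0.656 F [ 0.9 -4.   0.3] blob [ 274  243   25   54 1277] [286.4 269.5] 
14.5 [606.4 123.6 130.3] yaw 0.68 F [ 0.7 -0.2  0.6] blob [ 274  236   24   61 1408] [285.4 266.2]
```

```bash
python3 -m handwheel '[[[0,0,0],[0,0,0]]]' ; python3 chk.py; python3 - <<'E'
from h import *
c=capture("scene"); c["cam_to_world"]=np.array(c["cam_to_world"])
u,v=px(c,[606,123,115]).astype(int); a=c["img"][v-45:v+45,u-60:u+60,::-1]
b=cv2.imread("pics/chk.png")[150:390,150:430]
cv2.imwrite("pics/d.png",np.hstack([cv2.resize(a,(400,300),interpolation=cv2.INTER_CUBIC),cv2.resize(b,(350,300))]))
E
```

```text
time: 14.62
tool_pos: [606.6, 123.6, 130.5]
tcp_rot: [-3.141, -0.0, 0.68]
contact_force: [0.7, 0.8, 0.1]
grip_width: 12.6
14.68 [606.6 123.6 130.6] yaw 0.68 F [-0.1  0.6 -0.5] blob [ 274  236   24   61 1395] [285.1 266.2]
```

View pics/d.png

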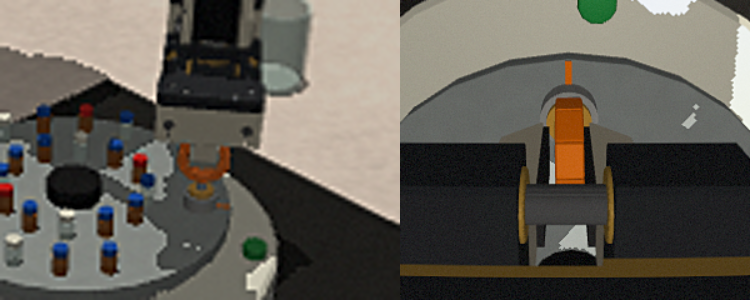

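```bash
python3 - <<'E'
from h import *
c=capture("wrist"); c["cam_to_world"]=np.array(c["cam_to_world"]); o=get_obs()
y=o["tcp_rot"][2]; d=np.array([np.cos(y),np.sin(y)])
A=np.array([530,58.7]); t=np.linspace(0,2*np.pi,181)
for R in (98,100,102):
  C=A+R*d
  print(R,C.round(1),[(L,np.min([px(c,[*(C+20*np.cos(s)*d),112+L+20*np.sin(s)])[1] for s in t]).round(1)) for L in (0,1,2,3,4.5,9,10)])
E
```

```text
98 [606.2 120.3] [(0, np.float64(232.6)), (1, np.float64(233.3)), (2, np.float64(234.0)), (3, np.float64(234.8)), (4.5, np.float64(235.9)), (9, np.float64(239.5)), (10, np.float64(240.3))]
100 [607.8 121.6] [(0, np.float64(228.6)), (1, np.float64(229.4)), (2, np.float64(230.1)), (3, np.float64(230.8)), (4.5, np.float64(231.9)), (9, np.float64(235.4)), (10, np.float64(236.2))]
102 [609.3 122.8] [(0, np.float64(224.7)), (1, np.float64(225.4)), (2, np.float64(226.1)), (3, np.float64(226.8)), (4.5, np.float64(227.9)), (9, np.float64(231.2)), (10, np.float64(232.0))]
```

```bash
python3 -m handwheel '[[[0,0,0],[0,0,0]],[[0,0,0],[0,0,0]],[[0,0,0],[0,0,0]],[[0,0,10],[0,0,0]],[[0,0,30],[0,0,0]],[[0,0,30],[0,0,0]],[[0,0,30],[0,0,0]],[[0,0,25],[0,0,0]],[[0,0,0],[0,0,0]],[[0,0,0],[0,0,0]],[[0,0,0],[0,0,0]]]' 0.4
cat > fin.py <<'E'
from meas import *
s,ce,m=max(blobs(org,100),key=lambda b:b[0][4])
rows=np.array([(v,(np.where(m[v])[0].min()+np.where(m[v])[0].max())/2) for v in range(s[1]+3,s[1]+s[3]-3)]); k=np.polyfit(rows[:,0],rows[:,1],1)
t=np.linspace(0,2*np.pi,73); A=np.array([530,58.7])
def P(q,L):
    d=np.array([np.cos(q),np.sin(q)]); C=A+100*d
    return C,np.array([px(c,[*(C+20*np.cos(a)*d),112+L+20*np.sin(a)]) for a in t])
def res(q):
    p=P(*q)[1]; l=np.polyfit(p[:,1],p[:,0],1); vm=ce[1]
    return [(p[:,1].min()-s[1]),(p[:,1].max()-s[1]-s[3]),np.polyval(k,vm)-np.polyval(l,vm)]
r=least_squares(res,[.66,1]); C=P(*r.x)[0]; print("angle,lift",r.x.round(3),"ring",C.round(1),"to puck",np.hypot(*(C-[653.1,139.2])).round(1),"res",r.fun.round(1))
cv2.imwrite("pics/fin.png",c["img"][:,:,::-1])
g=capture("scene"); cv2.imwrite("pics/fins.png",g["img"][140:320,220:400,::-1])
E
python3 fin.py
```

```text
time: 16.15
tool_pos: [606.2, 123.0, 254.1]
tcp_rot: [-3.14, 0.002, 0.68]
contact_force: [-0.3, -0.4, -0.2]
grip_width: 54.8
16.2 [606.3 123.  254.2] [-3.14e+00  2.00e-03  6.80e-01] [-0.3  0.3  0.1] 54.9
orange [278 176  13  50 628] [284. 201.]
green [289 124  20  20 318] [298.6 133.5] [652.9 139.8  43. ]
angle,lift [0.679 2.613] ring [607.8 121.5] to puck 48.6 res [-0.3  0.2 -0. ]
```

```bash
python3 - <<'E'
import cv2,numpy as np
a=cv2.imread("pics/scene0.png")[140:320,220:400][40:110,60:140]; b=cv2.imread("pics/fins.png")[40:110,60:140]
cv2.imwrite("pics/cmp.png",np.hstack([cv2.resize(x,(400,350),interpolation=cv2.INTER_CUBIC) for x in(a,b)]))
E
python3 - <<'E'
from h import *
c=capture("scene"); c["cam_to_world"]=np.array(c["cam_to_world"]); h=cv2.cvtColor(c["img"],cv2.COLOR_RGB2HSV)
def top(h):
    m=((h[...,0]>6)&(h[...,0]<18)&(h[...,1]>170)&(h[...,2]>90)).astype(np.uint8); m[:150]=0;m[260:]=0;m[:,:290]=0;m[:,345:]=0
    n,l,s,ce=cv2.connectedComponentsWithStats(m); return [(x,y) for x,y in zip(s[1:].tolist(),ce[1:].round(1).tolist()) if x[4]>5]
print(top(h)); h0=cv2.cvtColor(cv2.imread("pics/scene0.png"),cv2.COLOR_BGR2HSV); print(top(h0))
for L in(0,4.5,9): print(L,px(c,[607.8,121.5,132+L]).round(1),px(c,[607.8,121.5,92+L]).round(1),"start",px(c,[628.7,43.5,132+L]).round(1),px(c,[628.7,43.5,92+L]).round(1))
E
```

```text
[([321, 187, 16, 15, 127], [328.9, 193.8])]
[([309, 201, 13, 17, 94], [315.0, 208.5])]
0 [329.4 187.3] [328.1 200.6] start [314.7 201.8] [313.7 215.5]
4.5 [329.5 185.8] [328.3 199.1] start [314.8 200.2] [313.9 214. ]
9 [329.6 184.3] [328.4 197.6] start [315.  198.6] [314.  212.4]
```

View pics/cmp.png

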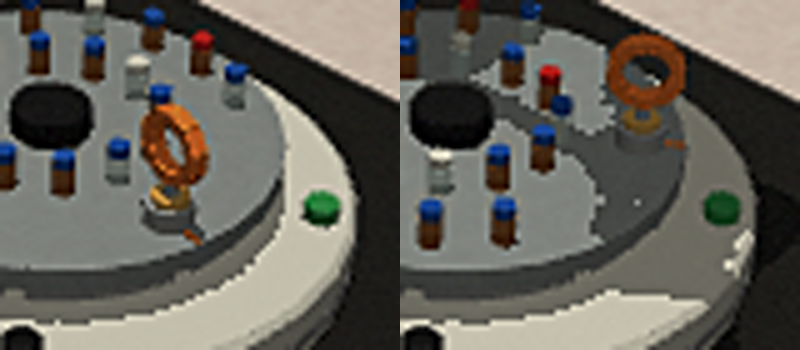

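```bash
python3 -c "
from plant import bot
print(bot.close_job())"
```

```text
the job is handed in; nothing more can be done
None
```

The carousel is indexed to the green puck's side and, as far as the cameras can tell, the pin is fully home in the notch. I handed the job in at about 16.3 s of the 48 s allowed.

**What I did:** I gripped the ring and lifted it about 12 mm, reading about 8.8 N down, which fits the spring. I turned it anticlockwise about 0.48 rad and lowered it until the pin was almost on the track. Then I opened the jaws to about 13 mm so the ring stood loose between them. I nudged it along with one finger in steps of about 2.4 mm. The push stayed at 4 to 6 N until the pin dropped in by itself, about 0.1 rad past the puck's direction. The gripper was then opened and raised clear.

**Last checks:**
- **Force:** the side force fell to about zero when the pin dropped. The largest side force I read while searching was about 6 N; it was read at the end of each move.
- **Drop in the wrist picture:** the ring's top edge moved 7 pixels, which matches the full 9 mm.
- **Height in the scene picture:** the top edge of the ring was at row 187, and the model for a seated pin gives 187.3. The same check on the starting notch gave 201 against 201.8.
- **Distance to the puck:** about 48.6 mm, against a limit of 62 mm.

**Where checks disagreed:**
- **Lift fit:** the final fit from the wrist picture gave 2.6 mm, just over the 2.5 mm limit. It is only good to a few millimetres, so I trusted the other checks.
- **Automatic drop check:** my drop threshold was one pixel too tight and did not trigger. I recognised the drop from the force and the picture, and no further push was made.

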